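# Clip in the board holder's cross rod and set its clamp nut

### The job

On the circuit-board holder, push the loose steel cross rod down past the sprung jaw until it sits at the bottom of the fork clip. Then screw the knurled clamp nut down until it bottoms out, back it off a quarter turn, and stay there gripping the nut (the thread-lock has to set): finish while still holding it. Leave the other things on the bench where they are.

Things in the scene. Friction and masses are not known exactly. Their poses are not given: they have to be found in the camera images.
- holder: Board holder, fixed to the bench, yaw within 0.4 rad: grey base 120 (x) by 320 (y) by 15 mm, origin at the centre of its underside. Fork clip at local y -80, stud with nut at local y +90. Under the nut a steel swivel arm 26 mm wide (top at 66 mm) reaches 110 mm to local +x and ends in a rubber pad 40 mm wide, top at 78 mm.
- fork_seat (a point): Centre of the rod when seated in the fork clip, 60 mm above the bench; axes as the holder's, seated rod along y. Two aluminium forks at y +-42, each 10 mm thick (74 mm free between them for the fingers). Slots 15 mm wide, open upward, floor 6 mm below this point, sides straight to 22 mm above it, then flared lips to 34 mm above it.
- jaw (a joint): Dark steel sprung jaw on the clip's local +x side, hinged low along y; rad, 0 = closed, opens to local +x up to 0.4. Its two sloped noses, 8 mm wide, at y +-52 just outside the forks, reach over the slots from 30 mm down to 7.5 mm above fork_seat. A rod pushed straight down wedges it open about 0.15 rad against 3 to 10 N; then it snaps closed over the rod.
- rod: Loose cross rod: steel, 12 mm diameter, 150 mm long, 0.15 kg, a black disc 20 mm in diameter and 8 mm thick at each end. Origin at its middle, y along it, both ends alike. Starts level in the cradle, axis 30 mm above the bench. 1.5 mm to spare each side in the slots; the discs stay outside the jaw's noses, 10 mm of end play each way.
- cradle: Low grey plastic cradle, fixed to the bench, turned at random by up to 0.6 rad; origin at the centre of its underside, y along the rod. Base 50 by 115 by 4 mm; two notched blocks 8 mm thick at y +-47 (34 mm high, 30 mm wide) carry the rod.
- nut_top (a point): Centre of the top face of the knurled steel clamp nut, 95.5 mm above the bench when bottomed. Its x runs along the dark index mark on the nut's top and turns with it; z is up. Nut 38 mm in diameter, 27 mm tall (from here down), captive on an upright 12 mm stud that stands out up to 7.5 mm above it.
- nut (a joint): Turn of the clamp nut, rad: 0 = bottomed out (firm stop, felt as a rise of torque about the tool axis); grows as it is unscrewed (anticlockwise from above, right-hand thread, rises 3 mm a turn). Starts between 1.9 and 2.9. Drag about 0.06 N m; stays where it is left.
- flux_jar: Bystander: little jar, 38 mm diameter, 36 mm tall, beside the holder's +x side.
- tweezers: Bystander: steel tweezers about 125 mm long, 5 mm thick, lying beside the cradle's +x side.
- repair_board: Bystander: green circuit board 70 by 100 mm, lying on the far side.
- water_bottle: Bystander: clear bottle, 64 mm diameter, 200 mm tall, on the left.
- driver: Bystander: screwdriver 160 mm long, lying on the far side.
- tip_cleaner: Bystander: round black tin, 76 mm diameter, 34 mm tall, far side.
- controller_shell: Bystander: opened white game-controller, 90 by 150 mm, 28 mm tall, on the right.

How it is judged:
By the outcome, as a careful person would: the job done as asked, in the order asked, and still so for the second after the job is handed in, while the arm keeps its last pose, push and grip.
It also fails if it takes over 59 s, if anything falls off the work surface, if the arm or the gripper's body presses on something with over 40 N, if the wrist force passes 120 N, or if a joint passes its speed limit or range.

### The arm

A 6-joint arm with a two-finger parallel gripper is mounted at the origin on the work surface. World frame = base frame: x ahead of the robot, y to its left, z up, the work surface at z = 0. Lengths are in mm, angles in rad, forces in N, time in s.
With the tool pointing down it reaches from about 350 to 975 mm from the base axis. Payload 7.1 kg.
Tool frame: the origin (TCP) lies midway between the tips of the shut fingers; the grasp point (between the pads) lies 19 mm behind it (ctrl.grip_depth is the distance from the TCP to the grasp point, in mm); z points along the fingers, y is the line along which they close (so a half turn about z gives the same grasp; the last joint's range is limited). The gripper opens to 88 mm and grips with 3 to 60 N. Pads are 20 mm wide; open, the fingers measure 115 mm over their backs; the gripper's body (75 mm by 178 mm) begins 61 mm behind the grasp point.
Start: joints at [1.197, 0.423, 1.63, -0, 1.089, -0.019], TCP at [217.095, 586.067, 222.675] pointing down, gripper open.
Joint ranges: [-3, 3], [-0.9, 2.11], [0.09, 2.58], [-1.31, 4.45], [0.11, 2.69], [-2.54, 2.54]. Speed limits (rad/s): [2.39, 2.39, 3.01, 3.14, 3.14, 3.14].

### API

Orientations are given as a rotation vector (axis times angle).
In Python, from workcell import get_obs, vision, ctrl gives the robot as it stands.
- The arm moves only by the tool step_arm, never from a script. Its argument "plan" is a list of rows, each a list of 7 numbers: the opening, from -1 (shut) to 1 (fully open), then the shift along the tool's x, y, z as a fraction of full scale, then the turn, a rotation vector about the tool's x, y, z as a fraction of full scale. In form: [[fingers, dx, dy, dz, wx, wy, wz], ...]. A call has 1 to 20 rows; each row shifts and turns the commanded pose from where the row before left it, along the tool's axes as they then stand; what a row does not reach is not made up. Full scale, the value 1, is 50 mm for a shift and 0.12 rad for a turn. A row lasts 1/8 s, in which the tool goes at most 62.5 mm and 10.7 degrees, less where a joint would pass 70% of its speed; a pose out of reach is approached as far as the arm can. A call with a number of a shift or a turn outside -1 to 1 is refused whole. A call with a gripper value outside its range is refused whole. The fingers move at their own pace and stop on an object; the grip force is fixed at half the most. Time passes only in rows, so rows that do not move let the fingers close. It gives the time, the measured TCP pose, the force, the opening and the grip force at its end, in the units of the state.
- get_obs(): the state, without advancing time (a new reading comes with each control period).
- vision.get_image(name): name is "scene" or "top" or "wrist"; returns a dict with "pixels" (384x512x3 uint8, red, green, blue), "depth" (384x512 float32, mm along the optical axis (not along the pixel's ray), 0 where there is no reading), "fx", "fy", "cx", "cy" (pixels), "T" (4x4, takes a point from camera to world coordinates); the wrist camera has in their place "T_tool_cam" (4x4, takes a point from camera to tool coordinates, whose origin is the TCP and whose axes are the flange's). Camera axes: x right, y down, z forward; pixel columns grow to the right and rows downward; lengths in mm; the calibration is good to about 2 mm. A picture is of the moment at which its call begins: read the wrist's pose just before it.
- ctrl.close_job(): hands the job in; it is judged then, once.
The state is a dict: "t": time; "qpos": joint angles; "qvel": joint speeds; "joint_torque": joint torques, N m; "ee_pos": TCP position; "orientation": TCP orientation; "ft_force": force on the tool from outside, world axes, zero at the start; "moment": the same for the moment, N m; "width": finger opening in mm; "grasp_force": force on a finger pad.
Only numpy, scipy, OpenCV 4.12 (cv2) and the standard library are available. Lean on these libraries where they do the work, as an engineer would, in place of code of your own. Each camera call takes 0.05 s, during which the arm holds its last target. There are 200 camera calls.

## Working session

There is one attempt and no reset: what is moved stays moved. The work goes in short steps, Python scripts to look and compute and a tool call to move; the robot and the scene stay as the last step left them, time stands still between calls to the robot, and variables do not carry over. Pictures are saved under pics/ and viewed, at most 10 in all, crops included, and the job is handed in when it is done.

Besides the shell and the picture viewer there is one more tool, called after "Emit:" as name(argument=value, ...) on one line, values as JSON. step_arm: Moves the arm, as the interface text tells. Its arguments: {"type":"object","properties":{"plan":{"type":"array","items":{"type":"array","items":{"type":"number","minimum":-1,"maximum":1}}}},"required":["plan"]}

```bash
mkdir -p pics
python3 - <<'E'
from workcell import get_obs, vision, ctrl
import numpy as np, cv2
o=get_obs();print({k:np.round(v,3) for k,v in o.items()}, ctrl.grip_depth)
for n in("top","scene"):
    m=vision.get_image(n); np.savez(f"{n}.npz",**m)
    print(n,m["fx"],m["cx"],m["cy"],np.round(m["T"],3).tolist())
    cv2.imwrite(f"pics/{n}.png",cv2.resize(m["pixels"][:,:,::-1],(800,600),interpolation=cv2.INTER_CUBIC))
E
```

```text
{'t': np.float64(0.0), 'qpos': array([ 1.197,  0.424,  1.631, -0.   ,  1.089, -0.019]), 'qvel': array([ 0.   , -0.001,  0.001,  0.001,  0.001, -0.001]), 'joint_torque': array([ 2.0000e-03, -5.4465e+01, -2.7365e+01,  6.5000e-02,  2.3000e-02,
       -0.0000e+00]), 'ee_pos': array([216.894, 585.557, 221.896]), 'orientation': array([-5.540e-01, -3.092e+00,  2.000e-03]), 'ft_force': array([-0.324, -0.744,  0.06 ]), 'moment': array([-0.024,  0.017, -0.004]), 'grasp_force': np.float64(0.0), 'width': np.float64(88.052)} 18.700000000000003
top 440.0188553379197 252.99977625443495 185.26727423386646 [[0.005, -0.986, 0.165, 383.356], [-1.0, -0.003, 0.009, 2.15], [-0.008, -0.165, -0.986, 1474.34], [0.0, 0.0, 0.0, 1.0]]
scene 394.5373546493986 259.4944536031423 190.43777663101616 [[0.593, 0.658, -0.464, 1216.743], [0.805, -0.477, 0.352, -447.545], [0.011, -0.582, -0.813, 1144.091], [0.0, 0.0, 0.0, 1.0]]
```

View pics/top.png

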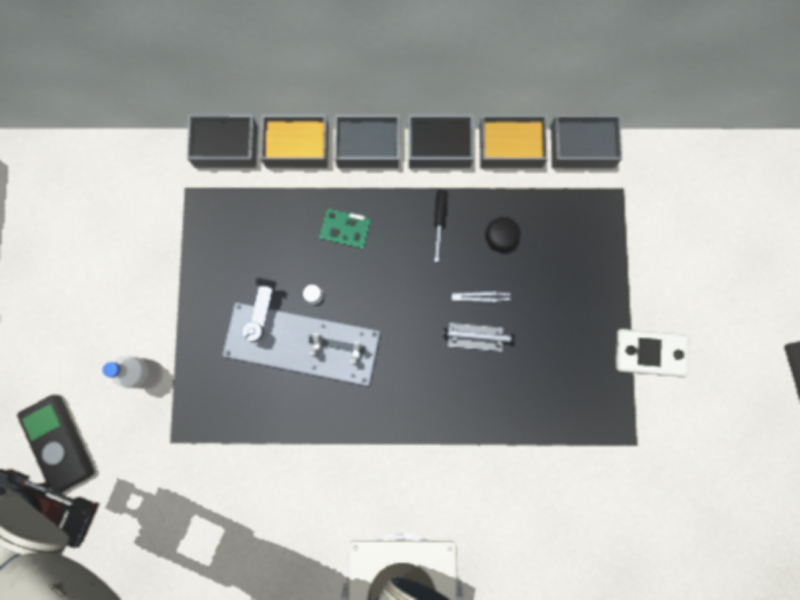

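View pics/scene.png

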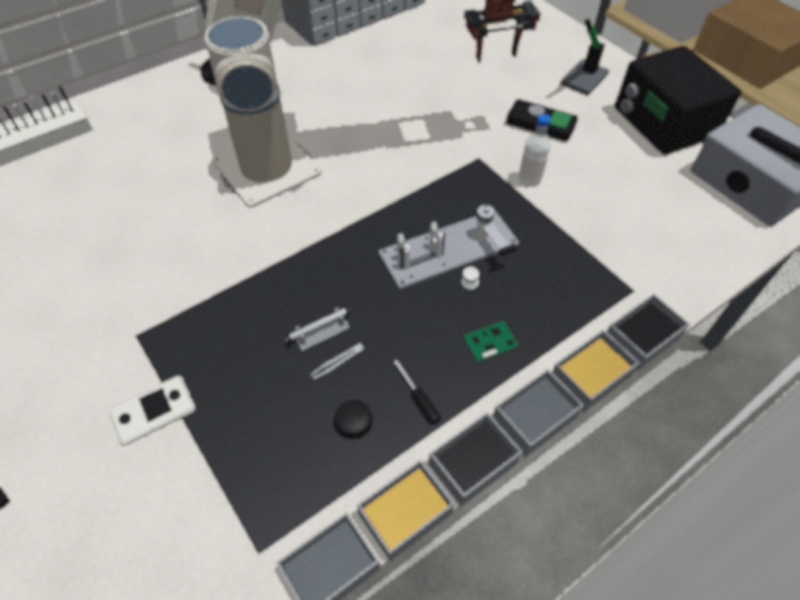

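The top view (800×600 px) shows the holder with corners near (236,303), (380,331), (369,385) and (223,356). The nut is at (253,331), the forks at (316,343) and (358,352), and the rod runs from (446,333) to (513,339). The scene view agrees with this layout.

```bash
cat > h.py <<'E'
import numpy as np, cv2
from scipy.spatial.transform import Rotation as Ro
from workcell import get_obs, vision, ctrl
def cast(m,T,u,v,z):
    d=T[:3,:3]@np.array([(u-m["cx"])/m["fx"],(v-m["cy"])/m["fy"],1.]); p=T[:3,3]
    return p+d*(z-p[2])/d[2]
def pose(o=None):
    o=o or get_obs(); T=np.eye(4); T[:3,:3]=Ro.from_rotvec(o["orientation"]).as_matrix(); T[:3,3]=o["ee_pos"]; return T
def yaw(T): return np.arctan2(T[1,1],T[0,1])   # heading of tool y (closing line)
def wrist(name):
    T=pose(); m=vision.get_image("wrist"); m["T"]=T@m["T_tool_cam"]
    np.savez(name+".npz",**m); cv2.imwrite(f"pics/{name}.png",cv2.resize(m["pixels"][:,:,::-1],(800,600),interpolation=cv2.INTER_CUBIC)); return m
def togo(p,y=None):
    "tool-frame shift in full scales, and turn about world/tool axes to point down with closing line at yaw y (mod pi)"
    T=pose(); s=T[:3,:3].T@(np.array(p)-T[:3,3])/50
    r=None
    if y is not None:
        y=yaw(T)+((y-yaw(T)+np.pi/2)%np.pi-np.pi/2)
        Y=np.array([np.cos(y),np.sin(y),0]);Z=np.array([0,0,-1.]);R=np.c_[np.cross(Y,Z),Y,Z]
        r=Ro.from_matrix(T[:3,:3].T@R).as_rotvec()/.12
    print("shift",np.round(s,3),"turn",None if r is None else np.round(r,2))
E
python3 - <<'E'
from h import *
m=np.load("top.npz")
for n,(u,v),z in [("c",(236,303),15),("c",(380,331),15),("c",(369,385),15),("c",(223,356),15),("nut",(253,330),97),("f",(316,340),85),("f",(358,349),85),("rod",(446,333),30),("rod",(513,339),30),("bottle",(111,369),200)]:
    print(n,np.round(cast(m,m["T"],u*.64,v*.64,z)))
w=vision.get_image("wrist");print(w["fx"],np.round(w["T_tool_cam"],3).tolist()); T=pose();print(yaw(T),np.round(T,3))
E
```

```text
c [597. 358.  15.]
c [537.  48.  15.]
c [423.  70.  15.]
c [483. 381.  15.]
nut [530. 301.  97.]
f [511. 175.  85.]
f [493.  90.  85.]
rod [532. -92.  30.]
rod [ 520. -232.   30.]
bottle [445. 539. 200.]
267.02032590253094 [[-0.0, -0.963, -0.268, 73.892], [1.0, -0.0, 0.0, -0.702], [-0.0, -0.268, 0.963, -161.127], [0.0, 0.0, 0.0, 1.0]]
1.2160122727156883 [[-9.38000e-01  3.47000e-01 -0.00000e+00  2.16929e+02]
 [ 3.47000e-01  9.38000e-01 -1.00000e-03  5.85688e+02]
 [ 0.00000e+00 -1.00000e-03 -1.00000e+00  2.22070e+02]
 [ 0.00000e+00  0.00000e+00  0.00000e+00  1.00000e+00]]
```

Emit:
step_arm(plan=[[1,-0.885,-0.516,0,0,0,0],[1,-0.885,-0.516,0,0,0,0],[1,-0.885,-0.516,0,0,0,0],[1,-0.885,-0.516,0,0,0,0],[1,-0.885,-0.516,0,0,0,0],[1,-0.885,-0.516,0,0,0,0],[1,-0.885,-0.516,0,0,0,0],[1,-0.885,-0.516,0,0,0,0],[1,-0.885,-0.516,0,0,0,0]])

```text
t: 1.27
ee_pos: [510.7, 228.5, 222.6]
orientation: [-0.554, -3.092, 0.0]
ft_force: [0.8, 1.0, 0.1]
width: 87.7
grasp_force: 0.0
```

Emit:
step_arm(plan=[[1,0,0,0,0,0,0.976],[1,0,0,0,0,0,0.976],[1,0,0,0,0,0,0.976],[1,0,0,0,0,0,0.976],[1,0,0,0,0,0,0.976],[1,0,0,0,0,0,0.976],[1,0,0,0,0,0,0.976],[1,0,0,0,0,0,0.976],[1,0,0,0,0,0,0.976],[1,0,0,0,0,0,0.976],[1,0,0,0,0,0,0.976],[1,0,0,0,0,0,0.976],[1,0,0,0,0,0,0],[1,0,0,0,0,0,0]])

```text
t: 3.02
ee_pos: [509.8, 229.9, 222.6]
orientation: [-2.419, -2.004, 0.0]
ft_force: [-0.0, -0.5, 0.7]
width: 87.8
grasp_force: 0.0
```

Run:
```python
from h import *
m=wrist("w1");T=pose();print(np.round(T[:3,3]),yaw(T),m["cx"],m["cy"],np.round(get_obs()["qpos"],2))
```

```text
[510. 230. 223.] -0.1876756242929052 252.69665509309752 187.4473492437607 [0.4  0.33 1.78 0.   1.04 0.59]
```

View pics/w1.png

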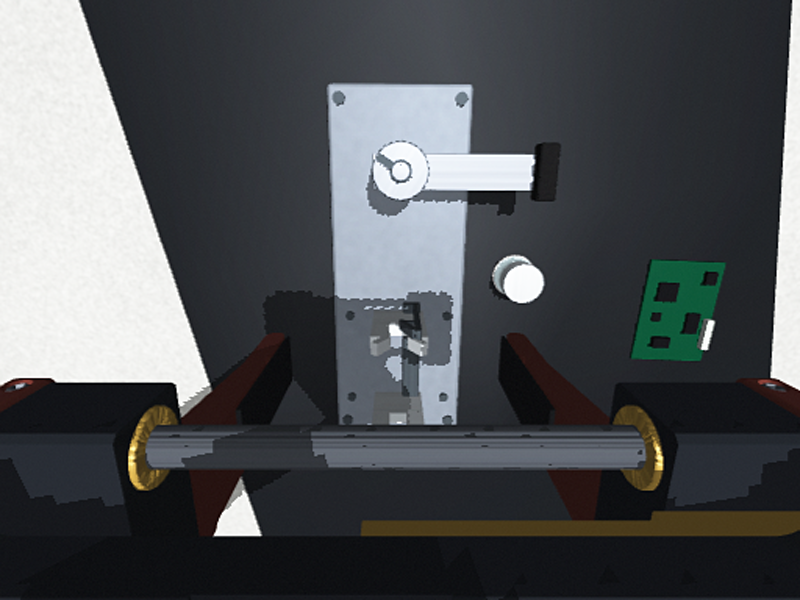

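The wrist view (800×600 px) shows the nut's top face centred near (400,171), with its index mark pointing up-left toward (380,155). The base's far corners are near (329,86) and (471,86), and the far fork is near (400,335). I'll measure the holder from these, then move over the cradle.

Run:
```python
from h import *
m=np.load("w1.npz");T=m["T"];px=m["pixels"];d=m["depth"]
C=lambda u,v,z:cast(m,T,u,v,z)
g=cv2.cvtColor(px,cv2.COLOR_RGB2GRAY).astype(float)
# base edges: per-row steepest gradient in window
for nm,c0,sg in(("L",212,1),("R",299,-1)):
    P=[]
    for r in list(range(62,88))+list(range(135,185)):
        row=np.diff(g[r])*sg; w=range(200,222) if nm=="L" else range(288,306)
        k=max(w,key=lambda i:row[i]); 
        if row[k]>25: P.append(C(k+.5,r,15)[:2])
    P=np.array(P); 
    vx,vy,x0,y0=cv2.fitLine(P.astype(np.float32),cv2.DIST_HUBER,0,.01,.01).ravel()
    if vy<0: vx,vy=-vx,-vy
    print(nm,len(P),"yaw",-np.arctan2(vx,vy),"pt",x0,y0)
# far edge
P=[]
for c in range(220,292):
    col=np.diff(g[45:65,c]);k=col.argmax();P.append(C(c,45+k+.5,15)[:2])
vx,vy,x0,y0=cv2.fitLine(np.array(P,np.float32),cv2.DIST_HUBER,0,.01,.01).ravel();print("far yaw",np.arctan2(vy*np.sign(vx),abs(vx)),x0,y0)
# nut by circle of bright + depth
X,Y=np.meshgrid(np.arange(512),np.arange(384))
ray=np.stack([(X-m["cx"])/m["fx"],(Y-m["cy"])/m["fy"],np.ones_like(X,float)],-1)
W=(ray*d[...,None])@T[:3,:3].T+T[:3,3]
def blob(x0,x1,y0,y1,z0,z1):
    k=(W[...,0]>x0)&(W[...,0]<x1)&(W[...,1]>y0)&(W[...,1]<y1)&(W[...,2]>z0)&(W[...,2]<z1)&(d>0);return k
k=blob(480,580,250,350,90,100)
print("nut z",np.median(W[k][:,2]),k.sum()); c=max(cv2.findContours(k.astype(np.uint8),0,1)[0],key=cv2.contourArea)
(cu,cv_),r=cv2.minEnclosingCircle(c);print("circ",cu,cv_,r,C(cu,cv_,96.5),"mean",W[k].mean(0))
k=blob(450,560,60,230,70,100);
for a,b in((60,125),(125,230)):
    q=k&(W[...,1]>a)&(W[...,1]<b);p=W[q];print("fork",len(p),p.min(0).round(),p.max(0).round(),np.where(q)[0].min(),np.where(q)[0].max()) if len(p) else 0
```

```text
L 76 yaw -0.19360895 pt 468.2559 313.38986
R 76 yaw -0.19051297 pt 577.6899 261.73346
far yaw -0.1876082 542.73395 371.19656
nut z 95.74232008534514 972
circ 255.8838653564453 108.95484161376953 19.31371307373047 [526.61774801 304.97079273  96.5       ] mean [526.52111022 304.97986376  95.66116694]
fork 11 [466.  98.  70.] [507. 106.  71.] 271 271
fork 445 [480. 170.  70.] [525. 193.  97.] 205 227
```

Emit:
step_arm(plan=[[1,-0.98,0,0,0,0,0],[1,-0.98,0,0,0,0,0],[1,-0.98,0,0,0,0,0],[1,-0.98,0,0,0,0,0],[1,-0.98,0.05,0,0,0,0],[1,-0.98,0.2,0,0,0,0],[1,-0.98,0.3,0,0,0,-0.4],[1,-0.8,0.5,0,0,0,-0.4],[1,0,0,0,0,0,0],[1,0,0,0,0,0,0]])

```text
t: 4.32
ee_pos: [490.9, -154.8, 222.4]
orientation: [-2.322, -2.114, 0.001]
ft_force: [-0.7, -0.4, -0.1]
width: 87.9
grasp_force: 0.0
```

Run:
```python
from h import *
m=wrist("w2");T=pose();print(np.round(T[:3,3],1),yaw(T))
n=np.load("w1.npz");a=n["pixels"][40:310,170:350,::-1];b=m["pixels"][:250,100:420,::-1]
f=cv2.resize(a,(400,600),interpolation=3);e=cv2.resize(b,(400,312),interpolation=3)
o=np.zeros((600,800,3),np.uint8);o[:,:400]=f;o[:312,400:]=e;cv2.imwrite("pics/c2.png",o)
```

```text
[ 490.8 -154.4  222.4] -0.09287820322863177
```

View pics/c2.png

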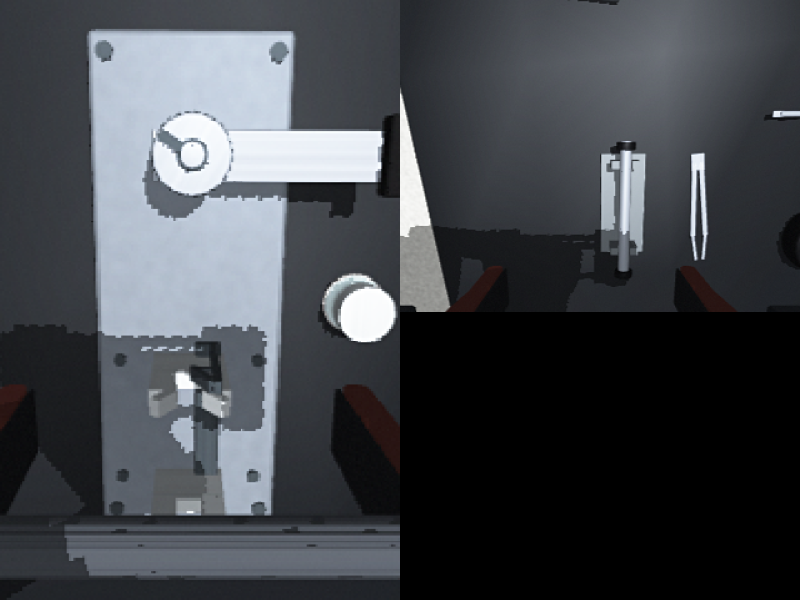

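The crop shows the jaw's dark crossbar between the forks, on the +x side. The rod lies in the cradle from (626,145) to (624,272) in this crop. I'll measure the rod and check the crossbar's height.

```bash
cat >> h.py <<'E'
YAW=-.191
EX=np.array([np.cos(YAW),np.sin(YAW),0]);EY=np.array([-np.sin(YAW),np.cos(YAW),0])
HC=EX*459.0+EY*308.8   # holder origin
def cloud(m):
    d=m["depth"];X,Y=np.meshgrid(np.arange(512),np.arange(384))
    ray=np.stack([(X-m["cx"])/m["fx"],(Y-m["cy"])/m["fy"],np.ones_like(X,float)],-1)
    return (ray*d[...,None])@m["T"][:3,:3].T+m["T"][:3,3]
def loc(W,o=HC): return np.stack([(W-o)@EX,(W-o)@EY,W[...,2]],-1)
E
python3 - <<'E'
from h import *
m=np.load("w1.npz");L=loc(cloud(m))
for r in (200,206,210,214,218,222,226,232,240,248):
    print(r,[tuple(int(round(t)) for t in L[r,c]) for c in range(236,276,3)])
m=np.load("w2.npz");W=cloud(m);z=W[...,2]
k=(z>26)&(z<44)&(abs(W[...,0]-526)<40)&(abs(W[...,1]+160)<100)&(m["depth"]>0)
hsv=cv2.cvtColor(m["pixels"],cv2.COLOR_RGB2HSV)
P=W[k];print(k.sum(),P.min(0),P.max(0))
# per-row centre of the rod, cast at z=36 ridge / use mid-columns
Q=[]
for r in np.unique(np.where(k)[0]):
    c=np.where(k[r])[0]; Q.append([*cast(m,m["T"],c.mean(),r,31.)[:2],len(c)])
Q=np.array(Q);print(Q.round(1)[::6]);n=np.array(Q[(Q[:,2]<=np.median(Q[:,2])+1)][:,:2],np.float32)
vx,vy,x0,y0=cv2.fitLine(n,cv2.DIST_HUBER,0,.01,.01).ravel();s=np.sign(vy);a=-np.arctan2(vx*s,vy*s)
yc=(Q[:,1].min()+Q[:,1].max())/2;xc=x0+(yc-y0)*vx/vy
print("rod yaw",a,"centre",xc,yc,"len",np.ptp(Q[:,1]));togo([xc,yc,12],a)
E
```

```text
200 [(-27, -35, 14), (-22, -33, 23), (-3, 87, 384), (-14, -33, 23), (-9, -33, 22), (-5, -33, 23), (-1, -32, 23), (3, -33, 22), (8, -32, 23), (12, -33, 22), (15, -24, 50), (20, -32, 23), (25, -35, 14), (30, -35, 15)]
206 [(-27, -44, 16), (-21, -33, 48), (-17, -33, 48), (-13, -32, 49), (-3, 87, 384), (-5, -33, 47), (-1, -33, 48), (3, -24, 72), (6, -23, 74), (10, -25, 70), (14, -24, 72), (19, -33, 48), (26, -44, 15), (30, -44, 15)]
210 [(-27, -51, 15), (-20, -32, 64), (-16, -32, 65), (-13, -32, 64), (-9, -33, 63), (-5, -37, 51), (-1, -37, 52), (-3, 87, 384), (6, -26, 81), (9, -24, 87), (13, -23, 88), (17, -24, 87), (22, -33, 63), (30, -51, 14)]
214 [(-27, -57, 15), (-20, -33, 77), (-16, -32, 78), (-12, -33, 77), (-8, -33, 77), (-5, -42, 52), (-1, -42, 53), (3, -42, 53), (6, -31, 81), (9, -28, 88), (13, -28, 90), (17, -28, 88), (21, -33, 77), (30, -56, 16)]
218 [(-27, -64, 14), (-19, -32, 91), (-15, -32, 91), (-12, -33, 89), (-8, -35, 83), (-5, -64, 14), (-1, -63, 15), (4, -62, 19), (8, -60, 22), (10, -34, 86), (13, -33, 90), (17, -33, 89), (21, -36, 81), (30, -63, 14)]
222 [(-28, -70, 1
[... 1075 characters left out ...]
, -113, 14)]
1234 [ 506.49478218 -233.53300147   26.05229393] [543.83862055 -84.83160433  40.2032657 ]
[[ 532.   -85.4   10. ]
 [ 531.5  -92.7   16. ]
 [ 530.4 -100.1    9. ]
 [ 529.6 -107.7   22. ]
 [ 529.4 -115.3    9. ]
 [ 528.9 -123.1    9. ]
 [ 528.3 -130.9    9. ]
 [ 526.5 -138.7    9. ]
 [ 525.9 -146.7    9. ]
 [ 525.4 -154.8    9. ]
 [ 524.8 -163.     9. ]
 [ 524.3 -171.4    9. ]
 [ 523.7 -179.8    9. ]
 [ 522.4 -188.2    8. ]
 [ 522.1 -196.9   12. ]
 [ 521.2 -205.6   20. ]
 [ 519.9 -214.4    9. ]
 [ 519.3 -223.4    9. ]
 [ 518.7 -232.5   13. ]]
rod yaw -0.09041018 centre 525.0064780090789 -160.4733056458995 len 150.21477280269744
shift [-0.06   0.697  4.208] turn [-0.01 -0.   -0.02]
```

Emit:
step_arm(plan=[[0.3,-0.06,0.7,0.6,0,0,0],[0.3,0,0,0.9,0,0,0],[0.3,0,0,0.9,0,0,0],[0.3,0,0,0.9,0,0,0],[0.3,0,0,0.5,0,0,0],[0.3,0,0,0.3,0,0,0],[0.3,0,0,0.1,0,0,0],[-1,0,0,0,0,0,0],[-1,0,0,0,0,0,0],[-1,0,0,0,0,0,0],[-1,0,0,0,0,0,0],[-1,0,0,0,0,0,0]])

```text
t: 5.88
ee_pos: [526.1, -161.5, 12.9]
orientation: [2.323, 2.115, 0.0]
ft_force: [-0.1, -0.0, 1.6]
width: 11.3
grasp_force: 30.0
```

Emit:
step_arm(plan=[[-1,0,0,-0.3,0,0,0],[-1,0,0,-0.7,0,0,0],[-1,0,0,-0.8,0,0,0],[-1,0,0,-0.8,0,0,0],[-1,0,0,0,0,0,0]])

```text
t: 6.5
ee_pos: [528.0, -162.1, 146.4]
orientation: [2.318, 2.111, 0.005]
ft_force: [0.7, -0.3, -2.4]
width: 10.8
grasp_force: 30.0
```

Run:
```python
from h import *
S=HC+EX*1-EY*80;print(S,get_obs()["width"],get_obs()["ee_pos"]);S[2]=143;togo(S,YAW)
```

```text
[495.07042331 137.31247562   0.        ] 10.786764434336828 [ 527.99341027 -162.1105353   146.40870764]
shift [ 5.901 -1.215  0.051] turn [0.05 0.01 0.81]
```

Emit:
step_arm(plan=[[-1,0.5,-0.1,0,0,0,0],[-1,0.9,-0.185,0,0,0,0],[-1,0.9,-0.185,0,0,0,0],[-1,0.9,-0.185,0,0,0,0],[-1,0.9,-0.185,0,0,0,0],[-1,0.9,-0.185,0,0,0,0],[-1,0.6,-0.125,0,0,0,0],[-1,0.3,-0.065,0,0,0,0],[-1,0,0,0,0,0,0.4],[-1,0,0,0,0,0,0.41],[-1,0,0,0,0,0,0],[-1,0,0,0,0,0,0]])

```text
t: 8.0
ee_pos: [492.8, 137.5, 142.4]
orientation: [-2.422, -2.0, 0.001]
ft_force: [-0.4, 0.5, -2.1]
width: 11.1
grasp_force: 30.0
```

Run:
```python
from h import *
m=wrist("w3");S=HC+EX*1-EY*80;S[2]=103;togo(S,YAW);print(get_obs()["ee_pos"],yaw(pose()))
t=vision.get_image("top");np.savez("t3.npz",**t)
a=cv2.resize(m["pixels"][120:384,90:420,::-1],(500,400),interpolation=3);b=cv2.resize(t["pixels"][180:260,120:260,::-1],(300,171),interpolation=3)
o=np.zeros((400,800,3),np.uint8);o[:,:500]=a;o[:171,500:]=b;cv2.imwrite("pics/c3.png",o)
L=loc(cloud(m))
for r in range(190,300,6): print(r,[tuple(int(round(t)) for t in L[r,c]) for c in range(228,285,4)])
```

```text
shift [0.004 0.044 0.79 ] turn [-0.  0.  0.]
[492.89372068 137.5350716  142.48255757] -0.19045796336703194
190 [(-30, -91, 14), (-25, -91, 14), (-21, -91, 14), (-16, -91, 15), (-7, -49, 161), (-4, -48, 164), (-2, -48, 164), (0, -48, 163), (2, -48, 163), (10, -88, 23), (-2, -7, 304), (19, -89, 23), (24, -91, 14), (29, -91, 14), (33, -91, 14)]
196 [(-30, -98, 14), (-25, -98, 15), (-21, -98, 14), (-16, -98, 15), (-7, -52, 162), (-4, -51, 164), (-2, -51, 163), (0, -51, 165), (2, -52, 162), (10, -95, 24), (15, -96, 23), (19, -96, 22), (25, -98, 14), (29, -98, 14), (34, -98, 14)]
202 [(-30, -106, 13), (-25, -105, 16), (-21, -105, 15), (-16, -105, 15), (-7, -55, 162), (-5, -55, 163), (-2, -55, 164), (0, -55, 164), (2, -55, 162), (11, -103, 22), (15, -103, 22), (20, -103, 21), (25, -106, 13), (29, -105, 14), (34, -105, 15)]
208 [(-30, -113, 14), (-26, -113, 14), (-21, -112, 15), (-17, -113, 14), (-7, -59, 162), (-4, -58, 164), (-2, -58, 164), (0, -58, 164), (2, -59, 162), (11, -109, 23), (15, -109, 23), (20, -112, 15), (25, -113, 13), (30, -113, 13), (34, -113, 13)]
214 [(-30, -120, 15), (-1
[... 2876 characters left out ...]
, 241), (-8, -54, 238), (-6, -54, 239), (-5, -55, 238), (-4, -55, 238), (-3, -54, 239), (-2, -54, 239), (-1, -54, 239), (0, -54, 239), (1, -54, 239), (2, -54, 239), (4, -54, 239), (4, -52, 242), (5, -50, 244), (6, -49, 246)]
292 [(-8, -53, 243), (-8, -56, 239), (-6, -54, 241), (-5, -55, 241), (-4, -55, 240), (-3, -56, 239), (-2, -56, 239), (-1, -56, 240), (-2, -7, 304), (1, -56, 239), (2, -55, 240), (4, -56, 239), (4, -53, 242), (5, -52, 245), (6, -51, 246)]
298 [(-8, -55, 243), (-8, -58, 239), (-7, -57, 240), (-5, -58, 239), (-4, -58, 239), (-3, -58, 239), (-2, -58, 239), (-1, -57, 240), (0, -58, 239), (1, -58, 240), (2, -58, 239), (4, -58, 239), (4, -56, 242), (5, -53, 245), (6, -53, 245)]
```

View pics/c3.png

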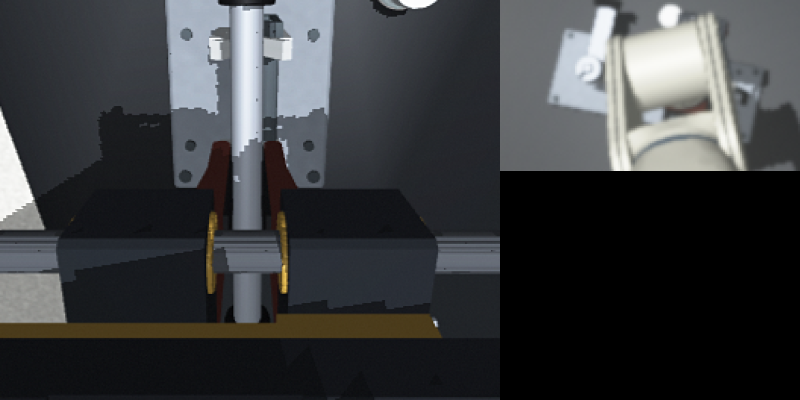

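The wrist crop shows the rod held level along the holder's y axis, with the far fork's lips at (212–292, 45). I'll compare the fork and rod directly within this image.

Run:
```python
from h import *
for n in("w3","w1"):
    m=np.load(n+".npz");L=loc(cloud(m));z=L[...,2]
    g=(m["depth"]>0)&(abs(L[...,0])<35)&(L[...,1]>-50)&(L[...,1]<-28)&(z>75)&(z<101)
    for r in np.unique(np.where(g)[0]):
        c=np.where(g[r])[0]; 
        if len(c)<4: continue
        zz=np.median(z[r,c]);print(n,r,c.tolist()[0],c.tolist()[-1],"x",loc(cast(m,m["T"],c[0]-.5,r,zz))[0].round(1),loc(cast(m,m["T"],c[-1]+.5,r,zz))[0].round(1),zz.round(), "y",L[r,c,1].mean().round(), [int(c[i]) for i in np.where(np.diff(c)>1)[0]],[int(c[i+1]) for i in np.where(np.diff(c)>1)[0]])
m=np.load("w3.npz");L=loc(cloud(m));
for r in range(140,212,10):
    c=[c for c in range(236,275) if 155<L[r,c,2]<172]
    print(r,c[0],c[-1],loc(cast(m,m["T"],(c[0]+c[-1])/2,r,161))[:2].round(2))
```

```text
w3 140 264 276 x 6.7 17.1 88.0 y -28.0 [] []
w3 141 264 276 x 6.7 17.1 88.0 y -29.0 [] []
w3 142 264 276 x 6.7 17.1 88.0 y -30.0 [] []
w3 143 264 276 x 6.7 17.1 88.0 y -31.0 [] []
w3 144 229 281 x -22.3 22.3 77.0 y -32.0 [230, 241] [232, 264]
w3 145 228 282 x -22.7 22.5 83.0 y -33.0 [241] [264]
w3 146 228 282 x -22.0 21.7 90.0 y -33.0 [241] [264]
w3 147 228 282 x -21.8 21.6 92.0 y -33.0 [241] [264]
w3 148 228 281 x -21.8 20.8 92.0 y -34.0 [241] [264]
w3 149 228 281 x -21.9 20.8 92.0 y -35.0 [241] [264]
w3 150 228 281 x -21.8 20.8 93.0 y -36.0 [241] [264]
w3 151 228 281 x -21.9 20.8 92.0 y -37.0 [241] [264]
w3 152 228 281 x -21.9 20.8 93.0 y -37.0 [241] [264]
w3 153 228 281 x -21.9 20.9 92.0 y -38.0 [241] [264]
w3 154 228 281 x -22.0 20.9 92.0 y -39.0 [241] [264]
w3 155 228 281 x -22.0 21.0 92.0 y -40.0 [241, 277] [264, 279]
w3 156 228 281 x -22.0 21.0 92.0 y -41.0 [241] [264]
w3 157 229 281 x -21.2 21.0 92.0 y -41.0 [241] [265]
w3 158 229 281 x -21.1 20.9 93.0 y -42.0 [240] [269]
w3 159 232 279 x -18.7 19.2 95.0 y -42.0 [236] [274]
w1 213 239 261 x -20.0 8.0 80.0 y -30.0 [239] [259]

[... 295 characters left out ...]
 273 x -21.8 21.8 91.0 y -34.0 [244, 249] [246, 261]
w1 220 237 273 x -21.8 21.8 91.0 y -35.0 [249] [261]
w1 221 237 273 x -21.8 21.8 91.0 y -37.0 [249] [261]
w1 222 237 273 x -21.8 21.9 91.0 y -38.0 [249] [261]
w1 223 237 272 x -21.8 20.7 92.0 y -39.0 [248] [261]
w1 224 237 272 x -21.8 20.7 92.0 y -40.0 [247] [263]
w1 225 237 272 x -21.8 20.6 93.0 y -41.0 [245] [264]
w1 226 237 272 x -21.8 20.6 93.0 y -41.0 [243] [266]
w1 227 239 271 x -19.3 19.4 95.0 y -42.0 [241] [268]
140 242 263 [ -2.02 -21.18]
150 242 263 [ -2.02 -26.45]
160 242 263 [ -2.01 -31.83]
170 242 263 [ -2.01 -37.32]
180 242 263 [ -2.01 -42.93]
190 242 262 [ -2.29 -48.65]
200 242 262 [ -2.29 -54.49]
210 242 262 [ -2.29 -60.46]
```

Emit:
step_arm(plan=[[-1,0,0.034,0.4,0,0,0],[-1,0,0,0.6,0,0,0],[-1,0,0,0.2,0,0,0],[-1,0,0,0.15,0,0,0],[-1,0,0,0.1,0,0,0],[-1,0,0,0,0,0,0]])

```text
t: 8.85
ee_pos: [494.9, 137.7, 70.4]
orientation: [2.423, 2.0, 0.0]
ft_force: [-0.1, 0.3, -1.0]
width: 11.1
grasp_force: 30.0
```

Run:
```python
from h import *
o=get_obs();print(o["ee_pos"],loc(o["ee_pos"]),o["ft_force"],o["moment"])
```

```text
[494.87550863 137.65452723  70.36833063] [  0.74369451 -79.7011714   70.36833063] [-0.11468447  0.32211466 -1.01716172] [-0.10944205  0.09901558  0.01978884]
```

Emit:
step_arm(plan=[[-1,0,0,0.1,0,0,0],[-1,0,0,0.1,0,0,0],[-1,0,0,0.06,0,0,0],[-1,0,0,0,0,0,0]])

```text
t: 9.35
ee_pos: [493.9, 137.6, 56.8]
orientation: [-2.422, -1.999, 0.002]
ft_force: [-2.8, 1.3, -1.8]
width: 11.1
grasp_force: 30.0
```

Emit:
step_arm(plan=[[-1,0,0,0.06,0,0,0],[-1,0,0,0.06,0,0,0],[-1,0,0,0.06,0,0,0],[-1,0,0,0.04,0,0,0],[-1,0,0,0,0,0,0]])

```text
t: 9.98
ee_pos: [494.3, 137.5, 45.5]
orientation: [-2.422, -2.0, 0.001]
ft_force: [-2.3, 0.8, -8.5]
width: 11.3
grasp_force: 30.0
```

Emit:
step_arm(plan=[[-1,0,0,0.04,0,0,0],[-1,0,0,0.03,0,0,0],[-1,0,0,0.02,0,0,0],[-1,0,0,0,0,0,0]])

```text
t: 10.48
ee_pos: [496.0, 137.8, 42.8]
orientation: [2.422, 1.999, 0.004]
ft_force: [-1.4, -0.8, 6.3]
width: 11.0
grasp_force: 30.0
```

Emit:
step_arm(plan=[[-1,0,0,0.03,0,0,0],[-1,0,0,0,0,0,0]])

```text
t: 10.72
ee_pos: [496.2, 137.9, 42.5]
orientation: [2.422, 1.999, 0.004]
ft_force: [-5.4, -1.9, 23.0]
width: 11.1
grasp_force: 30.0
```

Emit:
step_arm(plan=[[-1,0,0,-0.04,0,0,0],[-0.1,0,0,0,0,0,0],[-0.1,0,0,0,0,0,0],[-0.1,0,0,0,0,0,0],[-0.1,0,0,-0.2,0,0,0],[-0.1,0,0,-0.5,0,0,0],[-0.1,0,0,-0.9,0,0,0],[0,0,0,-0.9,0,0,0],[0,0.5,0,-0.2,0,0,0],[0,0.9,0,0,0,0,0],[0,0.5,0,0,0,0,0],[0,0,0,0,0,0,0],[0,0,0,0,0,0,0]])

```text
t: 12.35
ee_pos: [512.2, 230.3, 177.2]
orientation: [2.423, 2.0, -0.001]
ft_force: [-0.4, -0.2, -0.5]
width: 43.8
grasp_force: 0.0
```

Run:
```python
from h import *
m=wrist("w4");L=loc(cloud(m));print(loc(get_obs()["ee_pos"]),get_obs()["width"])
W=cloud(m);N=HC+EY*90
k=(abs(W[...,0]-N[0])<40)&(abs(W[...,1]-N[1])<40)&(W[...,2]>90)&(W[...,2]<100)&(m["depth"]>0)
print("z",np.median(W[k][:,2]),k.sum());c=max(cv2.findContours(k.astype(np.uint8),0,1)[0],key=cv2.contourArea)
(a,b),r=cv2.minEnclosingCircle(c);M=cv2.moments(c);p=cast(m,m["T"],a,b,96.5);q=cast(m,m["T"],M["m10"]/M["m00"],M["m01"]/M["m00"],96.5);print(a,b,r,p,q,loc(p))
p[2]=72;togo(p,2.125)
```

```text
[  0.27300244  14.28913711 177.20764023] 44.05091410746485
z 95.75015339620549 1364
253.5 108.9565200805664 23.09234619140625 [526.66999546 305.07547777  96.5       ] [526.63685591 305.09724367  96.5       ] [ 0.17666698 90.7111009  96.5       ]
shift [ 1.530e+00 -1.000e-03  2.103e+00] turn [-0.    0.01  6.88]
```

View pics/w4.png

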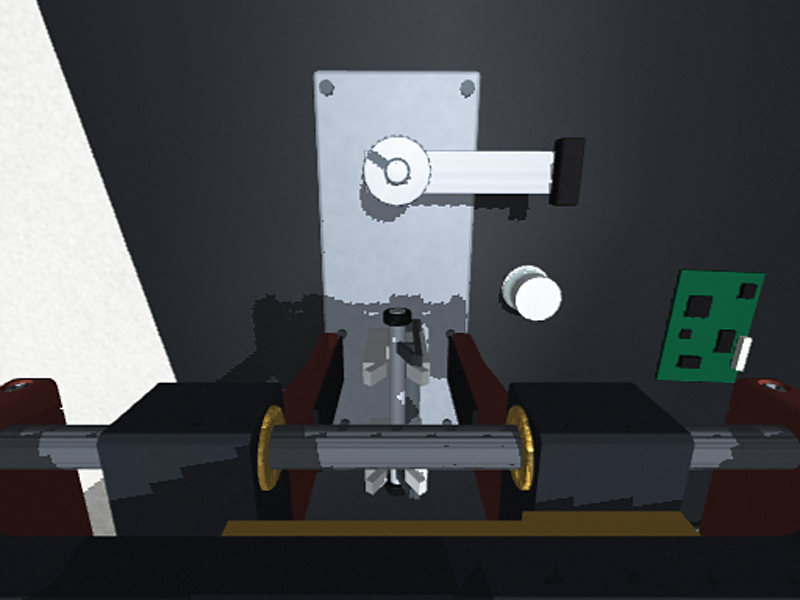

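The rod lies at the bottom of the forks with both jaw noses closed over it: (368–428, 375) at the far fork and (367–427, 485) at the near one. The nut is at (397,171). I'll go to the nut, winding the wrist back first so the whole clockwise turn fits in its range.

Emit:
step_arm(plan=[[0.36,0.5,0.016,0,0,0,0],[0.36,0.6,0,0,0,0,0],[0.36,0.43,0,0,0,0,0],[0.36,0,0,0,0,0,-0.6],[0.36,0,0,0,0,0,-0.9],[0.36,0,0,0,0,0,-1],[0.36,0,0,0,0,0,-1],[0.36,0,0,0,0,0,-1],[0.36,0,0,0,0,0,-1],[0.36,0,0,0,0,0,-1],[0.36,0,0,0,0,0,-1],[0.36,0,0,0,0,0,-1],[0.36,0,0,0,0,0,-1],[0.36,0,0,0,0,0,-1],[0.36,0,0,0,0,0,-1],[0.36,0,0,0,0,0,-1],[0.36,0,0,0,0,0,-1],[0.36,0,0,0,0,0,-1],[0.36,0,0,0,0,0,-1],[0.36,0,0,0,0,0,-1]])

```text
t: 14.9
ee_pos: [528.0, 306.4, 177.1]
orientation: [0.349, -3.122, 0.0]
ft_force: [0.1, 0.7, -0.9]
width: 60.0
grasp_force: 0.0
```

Emit:
step_arm(plan=[[0.36,0,0,0,0,0,-1],[0.36,0,0,0,0,0,-1],[0.36,0,0,0,0,0,-0.8],[0.36,0,0,0,0,0,0],[0.36,0,0,0,0,0,0]])

```text
t: 15.52
ee_pos: [528.0, 306.1, 177.1]
orientation: [0.857, -3.022, 0.0]
ft_force: [0.0, -0.4, 0.8]
width: 59.6
grasp_force: 0.0
```

Run:
```python
from h import *
m=wrist("w5");o=get_obs();print(loc(o["ee_pos"]),o["width"],o["qpos"],yaw(pose()))
W=cloud(m);N=HC+EY*90
k=(abs(W[...,0]-N[0])<40)&(abs(W[...,1]-N[1])<40)&(W[...,2]>90)&(W[...,2]<100)&(m["depth"]>0)
print("z",np.median(W[k][:,2]),k.sum());c=max(cv2.findContours(k.astype(np.uint8),0,1)[0],key=cv2.contourArea)
(a,b),r=cv2.minEnclosingCircle(c);p=cast(m,m["T"],a,b,96.5);print(a,b,r,p,loc(p))
p[2]=71.5;togo(p,2.125);p=HC+EX*1+EY*90;p[2]=71.5;togo(p)
```

```text
[  1.26755211  91.89886763 177.10826565] 60.014710973116195 [ 5.05817669e-01  4.55539656e-01  1.69735778e+00  2.34789095e-06
  9.88802235e-01 -1.61812049e+00] 2.123936867819614
z 95.725531145903 1091
252.0 191.0 20.396177291870117 [525.43385394 303.73970635  96.5       ] [-0.78341123 89.16495054 96.5       ]
shift [ 0.067 -0.012  2.112] turn [ 0.   -0.   -0.01]
shift [ 0.029 -0.024  2.112] turn None
```

Emit:
step_arm(plan=[[0.36,0.037,-0.017,0.4,0,0,0],[0.36,0,0,0.8,0,0,0],[0.36,0,0,0.6,0,0,0],[0.36,0,0,0.2,0,0,0],[0.36,0,0,0.11,0,0,0],[0.36,0,0,0,0,0,0],[-1,0,0,0,0,0,0],[-1,0,0,0,0,0,0],[-1,0,0,0,0,0,0],[-1,0,0,0,0,0,0],[-1,0,0,0,0,0,0]])

```text
t: 16.95
ee_pos: [527.0, 304.8, 72.2]
orientation: [-0.86, 3.021, 0.001]
ft_force: [-3.0, 3.1, 6.3]
width: 37.4
grasp_force: 30.0
```

Run:
```python
from h import *
o=get_obs();print(loc(o["ee_pos"]),o["width"],o["qpos"],yaw(pose()),o["ft_force"],o["moment"])
```

```text
[ 0.54386448 90.45310554 72.22876487] 37.40054951272237 [ 5.04503061e-01  5.98922977e-01  1.75015278e+00  7.10143773e-04
  7.91586925e-01 -1.62130743e+00] 2.125311910757872 [-3.01390271  3.08298163  6.34866797] [0.65626973 0.47002467 0.03681842]
```

Emit:
step_arm(plan=[[-1,0,0,0.001,0,0,0.5],[-1,0,0,0.001,0,0,1],[-1,0,0,0.001,0,0,1],[-1,0,0,0.001,0,0,1],[-1,0,0,0.001,0,0,1],[-1,0,0,0.001,0,0,1],[-1,0,0,0.001,0,0,1],[-1,0,0,0.001,0,0,1],[-1,0,0,0.001,0,0,1],[-1,0,0,0.001,0,0,1],[-1,0,0,0.001,0,0,1],[-1,0,0,0.001,0,0,1],[-1,0,0,0.001,0,0,1],[-1,0,0,0.001,0,0,1],[-1,0,0,0.001,0,0,0.5],[-1,0,0,0,0,0,0]])

```text
t: 18.95
ee_pos: [527.2, 305.6, 71.5]
orientation: [-1.677, -2.656, -0.004]
ft_force: [-3.3, 7.6, 4.0]
width: 37.4
grasp_force: 30.0
```

```bash
cat > s.py <<'E'
from h import *
o=get_obs();print("t",o["t"],"yaw",round(yaw(pose(o)),4),"F",o["ft_force"].round(1),"M",o["moment"].round(3),"tau6",round(o["joint_torque"][5],3),"z",o["ee_pos"].round(2),"w",o["width"].round(2))
E
python3 s.py
```

```text
Traceback (most recent call last):
  File "s.py", line 2, in <module>
    o=get_obs();print("t",o["t"],"yaw",round(yaw(pose(o)),4),"F",o["ft_force"].round(1),"M",o["moment"].round(3),"tau6",round(o["joint_torque"][5],3),"z",o["ee_pos"].round(2),"w",o["width"].round(2))
                                                                                                                                                                                   ^^^^^^^^^^^^^^^^
AttributeError: 'float' object has no attribute 'round'
```

```bash
sed -i 's/o\["width"\].round(2)/o["width"]/' s.py; python3 s.py
```

```text
t 18.95 yaw 0.4444 F [-3.3  7.6  4. ] M [ 1.218  0.579 -0.068] tau6 0.191 z [527.23 305.65  71.5 ] w 37.41312331395692
```

Emit:
step_arm(plan=[[-1,0,0,0.001,0,0,0.5],[-1,0,0,0.001,0,0,0.5],[-1,0,0,0,0,0,0.5]])

```text
t: 19.32
ee_pos: [527.3, 305.7, 71.4]
orientation: [-1.91, -2.494, -0.004]
ft_force: [-2.0, 8.0, 2.7]
width: 37.7
grasp_force: 30.0
```

```bash
python3 s.py
```

```text
t 19.325 yaw 0.2633 F [-2.   8.   2.7] M [1.327 0.517 0.05 ] tau6 -0.574 z [527.33 305.72  71.44] w 37.74879451332936
```

Emit:
step_arm(plan=[[-1,0,0,0.001,0,0,0.5],[-1,0,0,0.001,0,0,0.5],[-1,0,0,0,0,0,0.5]])

```text
t: 19.7
ee_pos: [527.4, 305.7, 71.3]
orientation: [-2.127, -2.312, -0.005]
ft_force: [-1.2, 7.4, 3.4]
width: 37.4
grasp_force: 30.0
```

```bash
python3 s.py
```

```text
t 19.7 yaw 0.0833 F [-1.2  7.4  3.4] M [1.296 0.556 0.094] tau6 -0.575 z [527.43 305.73  71.34] w 37.374567930096525
```

Emit:
step_arm(plan=[[-1,0,0,0.001,0,0,0.5],[-1,0,0,0.001,0,0,0.5],[-1,0,0,0,0,0,0.5]])

```text
t: 20.08
ee_pos: [527.6, 305.7, 71.3]
orientation: [-2.326, -2.111, -0.005]
ft_force: [-0.9, 7.7, 2.7]
width: 37.5
grasp_force: 30.0
```

```bash
python3 s.py
```

```text
t 20.075 yaw -0.0967 F [-0.9  7.7  2.7] M [1.274 0.432 0.024] tau6 -0.575 z [527.56 305.74  71.28] w 37.468474487863084
```

Emit:
step_arm(plan=[[-1,0,0,0.001,0,0,0.5],[-1,0,0,0.001,0,0,0.5],[-1,0,0,0,0,0,0.5]])

```text
t: 20.45
ee_pos: [527.7, 305.8, 71.2]
orientation: [-2.506, -1.893, -0.005]
ft_force: [-1.1, 7.8, 2.9]
width: 37.2
grasp_force: 30.0
```

```bash
python3 s.py
```

```text
t 20.45 yaw -0.2767 F [-1.1  7.8  2.9] M [1.329 0.367 0.066] tau6 -0.576 z [527.67 305.75  71.2 ] w 37.158582198615235
```

Emit:
step_arm(plan=[[-1,0,0,0.001,0,0,0.5],[-1,0,0,0.001,0,0,0.5],[-1,0,0,0,0,0,0.5]])

```text
t: 20.82
ee_pos: [527.8, 305.7, 71.1]
orientation: [-2.666, -1.66, -0.005]
ft_force: [-0.7, 8.0, 2.5]
width: 37.4
grasp_force: 30.0
```

```bash
python3 s.py
```

```text
t 20.825 yaw -0.4567 F [-0.7  8.   2.5] M [1.229 0.401 0.033] tau6 -0.577 z [527.79 305.72  71.09] w 37.42071826227716
```

Emit:
step_arm(plan=[[-1,0,0,0.001,0,0,0.5],[-1,0,0,0.001,0,0,0.5],[-1,0,0,0,0,0,0.5]])

```text
t: 21.2
ee_pos: [526.5, 303.8, 70.9]
orientation: [2.803, 1.417, -0.002]
ft_force: [-4.3, 1.5, 9.8]
width: 37.4
grasp_force: 30.0
```

```bash
python3 s.py
```

```text
t 21.2 yaw -0.6347 F [-4.3  1.5  9.8] M [-0.124  1.068  0.804] tau6 0.065 z [526.54 303.81  70.88] w 37.37974266907527
```

Emit:
step_arm(plan=[[-1,0,0,0,0,0,0.25],[-1,0,0,0,0,0,0]])

```text
t: 21.45
ee_pos: [526.2, 303.5, 70.9]
orientation: [2.822, 1.377, -0.003]
ft_force: [-4.5, -2.6, 9.7]
width: 37.1
grasp_force: 30.0
```

```bash
python3 s.py
```

```text
t 21.45 yaw -0.6627 F [-4.5 -2.6  9.7] M [-0.318  0.967  0.75 ] tau6 0.876 z [526.19 303.46  70.85] w 37.12911864479516
```

Emit:
step_arm(plan=[[-1,0,0,0,0,0,-0.15],[-1,0,0,0,0,0,0]])

```text
t: 21.7
ee_pos: [526.2, 303.5, 70.9]
orientation: [2.81, 1.402, -0.003]
ft_force: [-5.0, -1.6, 10.9]
width: 37.6
grasp_force: 30.0
```

```bash
python3 s.py
```

```text
t 21.7 yaw -0.645 F [-5.  -1.6 10.9] M [-0.405  0.964  0.447] tau6 0.389 z [526.23 303.46  70.87] w 37.62429223053405
```

Emit:
step_arm(plan=[[-1,0,0,0,0,0,-0.15],[-1,0,0,0,0,0,0]])

```text
t: 21.95
ee_pos: [526.2, 303.4, 70.9]
orientation: [2.798, 1.427, -0.003]
ft_force: [-4.2, -2.3, 9.7]
width: 37.3
grasp_force: 30.0
```

```bash
python3 s.py
```

```text
t 21.95 yaw -0.6279 F [-4.2 -2.3  9.7] M [-0.386  0.947  0.217] tau6 0.092 z [526.24 303.43  70.87] w 37.29624452953231
```

```bash
python3 -c "
from h import *
wrist('w6')"
```

Emit:
step_arm(plan=[[-1,0,0,-0.001,0,0,-0.5],[-1,0,0,-0.001,0,0,-1],[-1,0,0,-0.001,0,0,-1],[-1,0,0,-0.001,0,0,-1],[-1,0,0,-0.001,0,0,-1],[-1,0,0,-0.001,0,0,-1],[-1,0,0,-0.001,0,0,-1],[-1,0,0,-0.001,0,0,-1],[-1,0,0,-0.001,0,0,-1],[-1,0,0,-0.001,0,0,-1],[-1,0,0,-0.001,0,0,-1],[-1,0,0,-0.001,0,0,-1],[-1,0,0,-0.001,0,0,-1],[-1,0,0,-0.001,0,0,-0.5],[-1,0,0,-0.001,0,0,-0.25],[-1,0,0,0,0,0,0],[-1,0,0,0,0,0,0]])

```text
t: 24.12
ee_pos: [529.2, 304.0, 71.9]
orientation: [0.941, 2.993, 0.003]
ft_force: [5.4, -2.3, 2.3]
width: 37.5
grasp_force: 30.0
```

```bash
python3 s.py; python3 -c "
from h import *
m=wrist('w7');n=np.load('w6.npz')
o=np.hstack([cv2.resize(x['pixels'][120:300,170:340,::-1],(400,424),interpolation=3) for x in (n,m)])
cv2.imwrite('pics/c7.png',o)"
```

```text
t 24.125 yaw 0.9618 F [ 5.4 -2.3  2.3] M [-0.481 -0.862  0.046] tau6 0.019 z [529.23 303.97  71.89] w 37.512736495606234
```

View pics/c7.png

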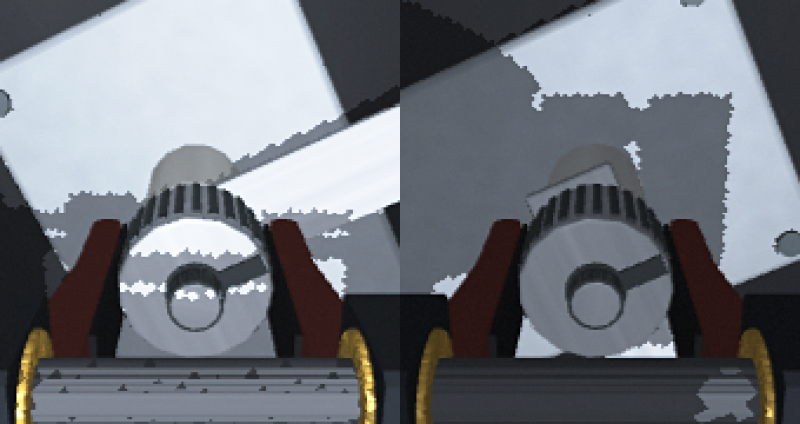

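The two crops show the index mark at the same place in the gripper's view, (242,267) when bottomed and (245,270) now. The nut therefore turned with the fingers through the quarter-turn back-off, without slipping. I'm handing in while still gripping it.

```bash
python3 -c "
from workcell import ctrl
print(ctrl.close_job())"
```

```text
the job is handed in; nothing more can be done
None
```

The rod is seated at the bottom of the fork clip with the jaw closed over it, and the nut was bottomed out, backed off a quarter turn and is still gripped; the job was handed in at about 24 s, with no verdict returned.

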